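Pop open the teal slide incubator

TASK

The blood slides are ready in the incubator with the teal door. Gently push its door in near the ringed press mark until the spring catch lets go, then move away so that the door swings fully open by itself and stays open. Leave the orange-doored incubator shut and the purple-banded dropper bottle standing where it is.

Things in the scene. Friction and masses are not known exactly. Their poses are not given: they have to be found in the camera images.
- teal_door (a joint): Teal door to open: a flush handle-less panel in a white slide incubator's sloping top, hinged on its rear edge. Rad: 0 shut and latched, sloping 0.2 rad down to its free front edge; negative pushed in, hard stop -0.07; fully open 1.35. Pushed past about -0.045 (5 mm at the press mark, 4 to 5 N) the catch lets go for good; once the push is gone a spring lifts it fully open in about 2 s.
- teal_press (a point): Press mark of the teal door: centre of a thin black ring, 26 mm across, on the door's top face, 22 mm from its free front edge, midway across, 96 to 126 mm above the table when shut, as the incubator's plinth height varies. Hinge line 108 mm away along this point's +x; +y runs along the hinge, +z outwards, normal to the door. Door 128 mm long, 118 wide, 8 thick.
- orange_door (a joint): Angle of the orange door, rad, of the second, otherwise identical incubator with the same catch: 0 = shut; it must stay shut. Each incubator is 220 mm deep and 150 mm wide, its flat rear head (behind the hinge) 130 mm high, and stands on a dark plinth 0 to 30 mm high (varies).
- dropper: Loose white plastic dropper bottle with a purple band and red nozzle, 34 mm across, 90 mm tall, standing on the table on the robot's side of the incubators. Origin: centre of its underside; z up.
There are look-alikes about, which are no part of the job. Of the things shaped like the dropper, the white one is meant.

How it is judged (in metres and radians):
On the way:
1. the teal door is pushed in (value of joint teal_door below -0.02 rad).
At the end, for the whole second after the job is handed in: The teal door stands open beyond 1.15 rad (fully open is 1.35), the orange door is shut (below 0.05 rad), and the dropper bottle stands upright (within 0.2 rad) within 30 mm of where it was (value of joint teal_door above 1.15 rad and value of joint orange_door below 0.05 rad and angle between dropper's own z axis and vertical below 0.2 rad and distance of dropper from where it was at the start of the episode below 0.03 m); the robot touches nothing.
It fails at once if the orange door is opened (value of joint orange_door above 0.15 rad).
It fails at once if the dropper bottle is knocked over or moved away (angle between dropper's own z axis and vertical above 0.5 rad or distance of dropper from where it was at the start of the episode above 0.05 m).
It fails at once if the fingers press on something harder than 50 N (not gentle) (contact force between the fingers and anything else above 50 N).
It also fails if it takes over 29 s, if anything falls off the work surface, if the arm or the gripper's body presses on something with over 40 N, if the wrist force passes 120 N, or if a joint passes its speed limit or range.

ROBOT

A 6-joint arm with a two-finger parallel gripper is mounted at the origin on the work surface. World frame = base frame: x ahead of the robot, y to its left, z up, the work surface at z = 0. Lengths are in mm, angles in rad, forces in N, time in s.
With the tool pointing down it reaches from about 300 to 775 mm from the base axis. Payload 14.6 kg.
Tool frame: the origin (TCP) lies between the finger pads; the fingertips stand 25 mm ahead of it and the grasp point (between the pads) lies 6 mm ahead of it; z points along the fingers, y is the line along which they close (so a half turn about z gives the same grasp; the last joint's range is limited). The gripper opens to 94 mm and grips with 3 to 60 N. Pads are 16 mm wide; open, the fingers measure 119 mm over their backs; the gripper's body (75 mm by 177 mm) begins 78 mm behind the grasp point.
Start: joints at [-1.309, 0.3, 1.521, -0, 1.321, -0.067], TCP at [177.592, -520.529, 195.946] pointing down, gripper open.
Joint ranges: [-3.03, 3.03], [-0.79, 2.21], [0.23, 2.52], [-1.04, 4.18], [0, 3.07], [-2.55, 2.55]. Speed limits (rad/s): [2.22, 2.22, 2.57, 3.14, 3.14, 3.14].

INTERFACE

Orientations are given as [roll, pitch, yaw] about the fixed x, y, z axes, in that order (R = Rz(yaw) Ry(pitch) Rx(roll)).
In Python, from cell import manip gives the robot as it stands. The module is installed in compiled form; this text tells all that it offers.
- The arm moves only by the tool step_arm, never from a script. Its argument "series" is one flat list of numbers, 5 for each row, row after row: the shift along the world's x, y, z in mm, then the turn about the world's z in rad, then the closure, from 0 (fully open) to 1 (shut). In form: [dx, dy, dz, spin, jaw, dx, dy, dz, spin, jaw, ...]. A call has 1 to 20 rows; each row shifts and turns the commanded pose from where the row before left it; what a row does not reach is not made up. A row lasts 1/8 s, in which the tool goes at most 62.5 mm and 10.7 degrees, less where a joint would pass 70% of its speed; a pose out of reach is approached as far as the arm can. A call is refused whole if a number of a shift passes 62.5 or a number of a turn 0.188, either way. A call with a gripper value outside its range is refused whole. The fingers move at their own pace and stop on an object; "squeeze" is the grip in N (left out, the last holds). Time passes only in rows, so rows that do not move let the fingers close. It gives the time, the measured TCP pose, the force, the opening and the grip force at its end, in the units of the state.
- manip.read_state(): the state, without advancing time (a new reading comes with each control period).
- manip.camera(name): name is "side" or "top"; returns (picture, depth): 420x560x3 uint8, blue, green, red; 420x560 float32, mm along the optical axis (not along the pixel's ray), 0 where there is no reading.
- manip.camera_info(name): a dict with "fovy" (degrees; the focal length in pixels is half the picture's height over the tangent of half this angle, whatever the lens; pixels are square), "cx", "cy" (the principal point, pixels), "eye" and "orientation" of the camera in the world. Camera axes: x right, y down, z forward; pixel columns grow to the right and rows downward; lengths in mm; the calibration is good to about 2 mm. A picture is of the moment at which its call begins. camera_info takes no time and is no camera call.
- manip.sign_off(): hands the job in; it is judged then, once.
The state is a dict: "clock": time; "joints": joint angles; "qd": joint speeds; "effort": joint torques, N m; "eef_pos": TCP position; "eef_rot": TCP orientation; "wrist_force": force on the tool from outside, world axes, zero at the start; "moment": the same for the moment, N m; "finger_gap": finger opening in mm; "finger_force": force on a finger pad.
Only numpy, scipy, OpenCV 4.12 (cv2) and the standard library are available. Lean on these libraries where they do the work, as an engineer would, in place of code of your own. Each camera call takes 0.05 s, during which the arm holds its last target. There are 200 camera calls.

## Working session

There is one attempt and no reset: what is moved stays moved. The work goes in short steps, Python scripts to look and compute and a tool call to move; the robot and the scene stay as the last step left them, time stands still between calls to the robot, and variables do not carry over. Pictures are saved under pics/ and viewed, at most 10 in all, crops included, and the job is handed in when it is done.

Besides the shell and the picture viewer there is one more tool, called after "Request:" as a command line: name --argument value ..., lists and objects as JSON in quotes. step_arm: Moves the arm, as the interface text tells. Its arguments: {"type":"object","properties":{"series":{"type":"array"},"squeeze":{"type":"number"}},"required":["series"]}

```bash
mkdir -p pics; cat > h.py <<'E'
import numpy as np,cv2
from cell import manip
from scipy.spatial.transform import Rotation as R
def cam(n):
    p,d=manip.camera(n); return np.ascontiguousarray(p),d,manip.camera_info(n)
def rot(i):
    o=np.array(i["orientation"],float)
    return o if o.shape==(3,3) else R.from_euler('xyz',o).as_matrix()
def pts(d,i):
    f=210/np.tan(np.radians(i["fovy"])/2); v,u=np.mgrid[:420,:560]
    c=np.stack([(u-i["cx"])/f*d,(v-i["cy"])/f*d,d],-1)
    return c@rot(i).T+np.array(i["eye"])
E
python3 - <<'E'
from h import *
for n in("top","side"):
    p,d,i=cam(n); cv2.imwrite(f"pics/{n}0.png",p); np.savez(f"{n}0.npz",p=p,P=pts(d,i),d=d); print(n,i)
print(manip.read_state())
E
```

```text
top {'fovy': 42.07580645193961, 'cx': 290.6293014168069, 'cy': 215.5281077343663, 'eye': array([ 298.73691076,  -14.55118255, 1380.34666263]), 'orientation': array([-2.95006988, -0.00899782, -1.55309516])}
side {'fovy': 42.15392760445172, 'cx': 285.767324951681, 'cy': 210.90476538309426, 'eye': array([479.07503739, 706.31677251, 852.94075821]), 'orientation': array([-2.38376308,  0.00460462, -3.07220247])}
{'clock': 0.1, 'joints': array([-1.30860954e+00,  3.00397329e-01,  1.52149117e+00,  1.19688108e-05,
        1.32066749e+00, -6.65832029e-02]), 'qd': array([-0.00072006, -0.0008314 , -0.0037794 ,  0.00092547,  0.00031549,
       -0.00039009]), 'effort': array([ 3.01022170e-03, -5.32645476e+01, -3.53283727e+01,  7.10361474e-02,
        2.34803266e-02, -8.75016326e-05]), 'eef_pos': array([ 177.53431155, -520.32191081,  195.46482718]), 'eef_rot': array([-3.14063223e+00, -7.56619835e-05,  3.28766986e-01]), 'wrist_force': array([ 0.47956441, -0.14984584,  0.48337807]), 'moment': array([-0.0009206 ,  0.00328647, -0.05390869]), 'finger_force': 0.0, 'finger_gap': 94.01691594035549}
```

View pics/top0.png

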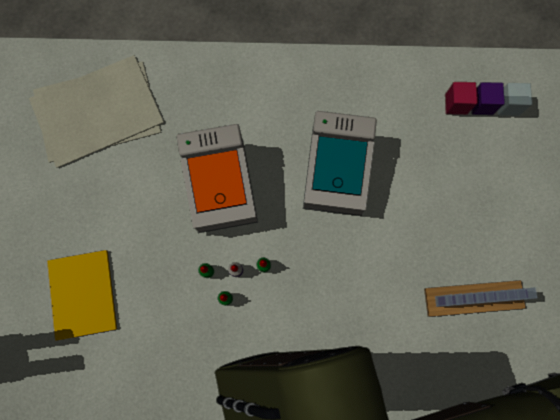

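View pics/side0.png

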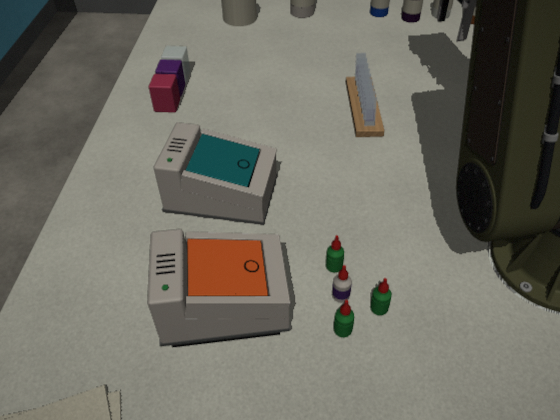

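The teal incubator's ring is at top (338,183) and side (243,164). The orange one's ring is at top (220,198). The white dropper is at top (236,269), and the route from the -y side looks free apart from the test-tube rack at top (480,298).

```bash
python3 - <<'E'
from h import *
res={}
for n in("top","side"):
    z=np.load(n+"0.npz"); p,P,d=z["p"],z["P"],z["d"]; h=cv2.cvtColor(p,cv2.COLOR_BGR2HSV)
    for nm,lo,hi in(("teal",85,98),("orange",5,14)):
        m=cv2.inRange(h,(lo,120,60),(hi,255,255))
        cs,_=cv2.findContours(m,cv2.RETR_EXTERNAL,cv2.CHAIN_APPROX_NONE); c=max(cs,key=cv2.contourArea)
        f=np.zeros_like(m); cv2.drawContours(f,[c],-1,255,-1)
        q=cv2.erode(f,np.ones((5,5)))>0; q&=d>0
        A=P[q]; cen=A.mean(0); nrm=np.linalg.svd(A-cen,full_matrices=False)[2][2]; nrm*=np.sign(nrm[2])
        dark=(cv2.erode(f,np.ones((5,5)))>0)&(h[...,2]<0.7*np.median(h[...,2][q]))
        v,u=np.nonzero(dark)
        r=cv2.minAreaRect(np.argwhere(dark)[:,::-1].astype(np.float32)) if len(u) else None
        print(n,nm,cv2.minAreaRect(c),"cen",cen.round(1),"n",nrm.round(3),"ring px",r, P[dark].mean(0).round(1))
    
    if n=="top":
        for nm,(u,v) in dict(bottle=(236,269),b2=(264,265),rack=(485,300),boxes=(490,97),head=(345,118),tealfl=(308,206),tealfr=(364,211)).items():
            print(nm,P[v-2:v+3,u-2:u+3].reshape(-1,3).mean(0).round(),P[v-2:v+3,u-2:u+3,2].max().round())
E
```

```text
top teal ((339.3846435546875, 164.923095703125), (47.877403259277344, 52.09458923339844), 7.125016689300537) cen [ 672.2 -137.6  108.8] n [-0.193  0.022  0.981] ring px ((337.0, 182.0), (10.0, 10.0), 90.0) [ 631.2 -132.1  101.1]
top orange ((216.4840087890625, 180.4119873046875), (55.54393005371094, 50.53513717651367), 79.69515228271484) cen [622.5 155.  130.1] n [-0.192 -0.036  0.981] ring px ((219.5, 198.0), (10.0, 11.0), 90.0) [582.  146.6 122. ]
bottle [420. 107.  69.] 92.0
b2 [431.  40.  69.] 91.0
rack [ 357. -489.   67.] 93.0
boxes [ 867. -523.   81.] 87.0
head [ 783. -148.  133.] 136.0
tealfl [573. -63.  93.] 1380.0
tealfr [ 577. -208.   27.] 93.0
side teal ((222.0531005859375, 159.30276489257812), (65.10479736328125, 39.10744094848633), 15.068489074707031) cen [ 670.8 -133.4  108.5] n [-0.196  0.017  0.981] ring px ((243.0, 164.0), (8.0, 12.0), 90.0) [ 629.4 -130.8  100.5]
side orange ((227.0, 267.0), (56.0, 80.0), 90.0) cen [620.9 159.5 129.9] n [-0.191 -0.04   0.981] ring px ((251.0, 265.5), (11.0, 14.0), 90.0) [580.3 147.8 122.1]
```

Request:
step_arm --series '[30,26,0,-0.025,1,30,26,0,-0.025,1,30,26,0,-0.025,1,30,26,0,-0.025,1,30,26,0,-0.025,1,30,26,0,-0.025,1,30,26,0,-0.025,1,30,26,0,-0.025,1,30,26,-5,-0.025,1,30,26,-5,-0.025,1,30,26,-5,-0.025,1,30,26,-5,-0.025,1,30,26,-10,-0.025,1,30,26,-10,-0.025,1,30,26,-10,-0.025,1,0,0,0,0,1,0,0,0,0,1]' --squeeze 10

```text
clock: 2.22
eef_pos: [627.2, -130.9, 145.7]
eef_rot: [3.142, 0.001, -0.046]
wrist_force: [0.6, 0.0, -0.0]
finger_gap: 0.3
finger_force: 0.0
```

```bash
python3 - <<'E'
from h import *
p,d,i=cam("side"); cv2.imwrite("pics/side1.png",cv2.resize(p[60:300,100:420],None,fx=2,fy=2))
s=manip.read_state(); print(s["clock"],s["eef_pos"],s["eef_rot"],s["wrist_force"],s["finger_gap"])
E
```

```text
2.275 [ 627.10165382 -131.20108357  146.13065567] [ 3.14149986e+00  8.52263326e-05 -4.65974204e-02] [-0.22234617  0.30045604 -0.11886133] 0.03424749743505875
```

View pics/side1.png

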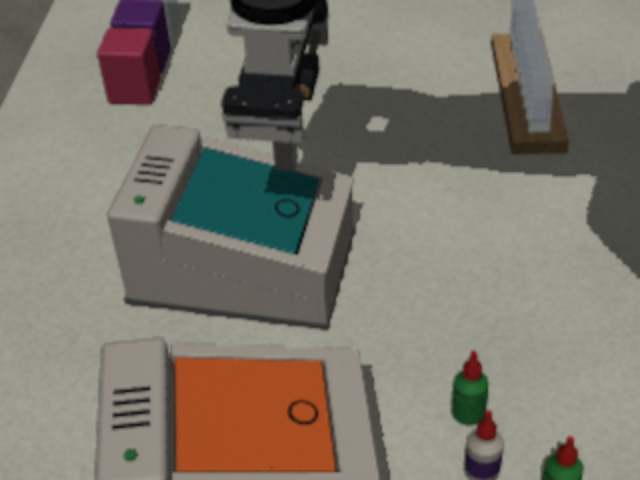

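```bash
python3 - <<'E'
from h import *
for n in("side","top"):
    p,d,i=cam(n); P=pts(d,i); f=210/np.tan(np.radians(i["fovy"])/2)
    for nm,X in(("tip",(627,-131,121)),("ring",(630,-131.5,101)),("ringup",(630,-131.5,121))):
        c=rot(i).T@(np.array(X)-i["eye"]); print(n,nm,(c[:2]/c[2]*f+[i["cx"],i["cy"]]).round(1))
    if n=="side":
        for v in range(120,166,3): print(v,P[v,242].round(),p[v,242])
E
```

```text
side tip [243.6 156.7]
side ring [242.8 163.8]
side ringup [242.2 156.5]
120 [609. -44. 280.] [75 78 79]
123 [610. -48. 271.] [76 77 79]
126 [611. -49. 263.] [92 94 96]
129 [612. -50. 256.] [90 92 95]
132 [ 624. -118.  195.] [44 44 46]
135 [ 625. -121.  185.] [44 45 47]
138 [479. 706. 853.] [45 46 47]
141 [ 625. -118.  172.] [42 43 44]
144 [ 627. -124.  160.] [41 42 38]
147 [ 638. -184.  102.] [42 43 12]
150 [ 637. -173.  103.] [39 40  6]
153 [ 636. -167.   99.] [40 40  6]
156 [ 635. -156.  101.] [41 41  6]
159 [ 633. -144.  103.] [60 60 20]
162 [ 632. -135.  103.] [82 81 20]
165 [ 631. -125.  104.] [83 83 20]
top tip [337.2 181.8]
top ring [336.7 182.7]
top ringup [337.4 180.6]
```

Request:
step_arm --series '[0,0,-6,0,1,0,0,-6,0,1,0,0,-4,0,1,0,0,0,0,1]'

```text
clock: 2.88
eef_pos: [627.4, -130.5, 129.5]
eef_rot: [-3.141, 0.001, -0.046]
wrist_force: [0.3, -0.1, -0.0]
finger_gap: 0.4
finger_force: 0.0
```

```bash
python3 - <<'E'
from h import *
p,d,i=cam("side"); P=pts(d,i); cv2.imwrite("pics/side2.png",cv2.resize(p[100:200,180:300],None,fx=6,fy=6,interpolation=cv2.INTER_NEAREST))
print(manip.read_state()["eef_pos"])
E
```

```text
[ 627.53948481 -130.54088022  129.81409678]
```

View pics/side2.png

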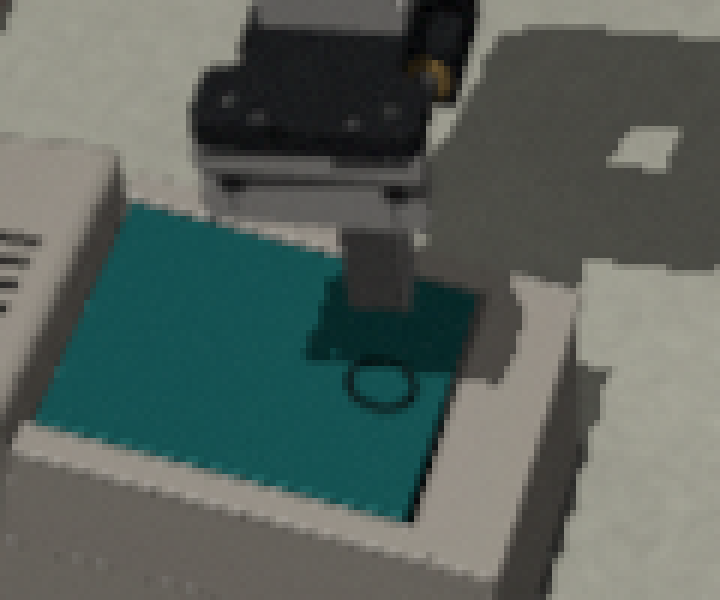

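The visible finger end is at (243,152), about 10 px above the ring at (243,164). The tip is therefore higher than the nominal figure, so I'll feel for contact.

Request:
step_arm --series '[0,0,-2,0,1,0,0,-2,0,1,0,0,-1,0,1,0,0,0,0,1]'

```text
clock: 3.42
eef_pos: [627.6, -130.5, 124.9]
eef_rot: [-3.142, 0.0, -0.046]
wrist_force: [0.3, 0.7, 0.4]
finger_gap: 0.3
finger_force: 0.0
```

Request:
step_arm --series '[0,0,-2,0,1,0,0,-1,0,1,0,0,0,0,1]'

```text
clock: 3.8
eef_pos: [627.5, -130.5, 121.8]
eef_rot: [-3.142, 0.0, -0.046]
wrist_force: [1.2, 0.1, 0.0]
finger_gap: 0.6
finger_force: 0.0
```

Request:
step_arm --series '[0,0,-2,0,1,0,0,-2,0,1,0,0,-2,0,1,0,0,0,0,1]'

```text
clock: 4.3
eef_pos: [627.5, -130.5, 115.7]
eef_rot: [-3.141, 0.0, -0.046]
wrist_force: [0.9, 0.4, 0.4]
finger_gap: 0.9
finger_force: 0.0
```

```bash
python3 - <<'E'
from h import *
p,d,i=cam("side"); P=pts(d,i)
for v in range(136,160,2): print(v,P[v,243].round(),p[v,243])
p,d,i=cam("top"); cv2.imwrite("pics/top2.png",cv2.resize(p[90:230,270:410],None,fx=4,fy=4,interpolation=cv2.INTER_NEAREST))
s=manip.read_state();print(s["eef_pos"],s["wrist_force"])
E
```

```text
136 [611. -51. 240.] [67 70 71]
138 [611. -47. 238.] [90 92 94]
140 [611. -47. 233.] [92 95 96]
142 [611. -49. 227.] [91 93 94]
144 [ 624. -120.  164.] [67 70 71]
146 [ 624. -118.  160.] [44 46 46]
148 [ 624. -116.  156.] [43 44 45]
150 [ 625. -119.  149.] [45 47 48]
152 [ 625. -119.  144.] [43 45 46]
154 [ 626. -118.  139.] [45 47 48]
156 [ 633. -158.   99.] [40 42 34]
158 [ 632. -150.  101.] [42 42  9]
[ 627.59436953 -130.52840982  115.9265506 ] [-0.43079515 -0.05691901 -0.45840211]
```

View pics/top2.png

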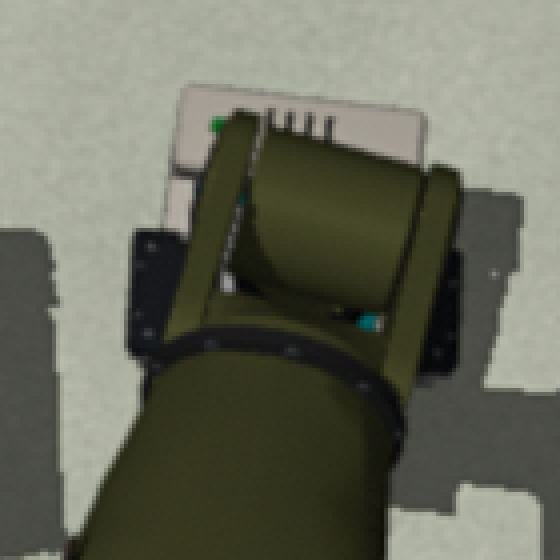

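The top view shows only the arm covering the door. In the side view the finger end is at row 155, z about 136, so it is still about 30 mm above the door. I'll continue down.

Request:
step_arm --series '[0,0,-3,0,1,0,0,-3,0,1,0,0,-3,0,1,0,0,-3,0,1,0,0,0,0,1]'

```text
clock: 5.03
eef_pos: [627.5, -130.5, 103.6]
eef_rot: [-3.141, 0.0, -0.046]
wrist_force: [-0.5, 0.3, -0.6]
finger_gap: 0.7
finger_force: 0.0
```

```bash
python3 - <<'E'
from h import *
p,d,i=cam("side"); P=pts(d,i)
for v in range(148,168,2): print(v,P[v,243].round(),p[v,243])
cv2.imwrite("pics/side3.png",cv2.resize(p[100:200,180:300],None,fx=6,fy=6,interpolation=cv2.INTER_NEAREST))
s=manip.read_state();print(s["eef_pos"],s["wrist_force"],s["joints"])
E
```

```text
148 [612. -49. 214.] [91 94 97]
150 [ 625. -119.  149.] [47 49 49]
152 [ 625. -119.  144.] [47 48 48]
154 [ 625. -115.  142.] [43 45 46]
156 [ 626. -120.  133.] [47 48 49]
158 [ 626. -118.  129.] [43 44 45]
160 [ 627. -120.  122.] [42 44 44]
162 [ 630. -134.  103.] [41 42  6]
164 [ 629. -129.  103.] [38 38  5]
166 [ 629. -128.   98.] [67 67 16]
[ 627.57170538 -130.51815425  103.85270802] [-0.22079845 -0.51086991 -0.41884611] [-2.62174138e-01  5.82717200e-01  1.33694654e+00 -1.33720335e-05
  1.22207960e+00  1.35477702e+00]
```

View pics/side3.png

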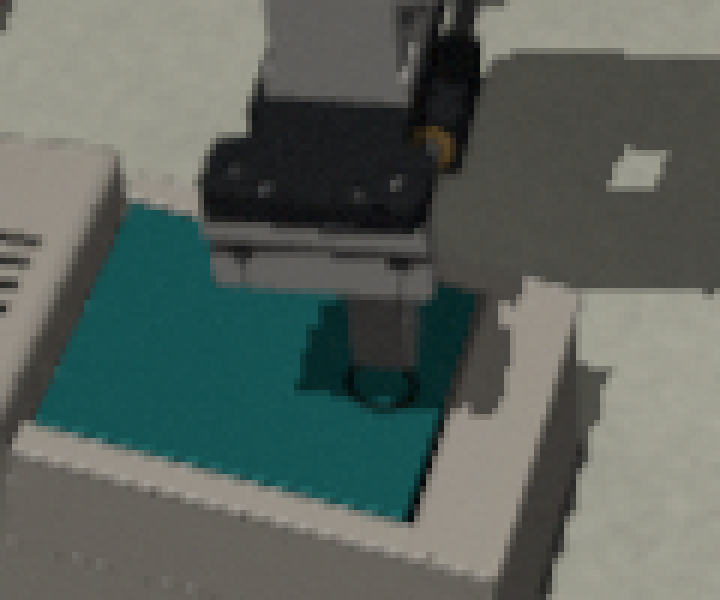

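The finger end is now at about (244,161), roughly 18 mm above the ring centre at (243,164), and x and y line up.

Request:
step_arm --series '[0,0,-3,0,1,0,0,-3,0,1,0,0,-3,0,1,0,0,-2,0,1,0,0,0,0,1]'

```text
clock: 5.7
eef_pos: [627.5, -130.5, 92.8]
eef_rot: [-3.142, 0.0, -0.046]
wrist_force: [0.1, -0.2, -0.7]
finger_gap: 0.3
finger_force: 0.0
```

Request:
step_arm --series '[0,0,-2,0,1,0,0,-2,0,1,0,0,0,0,1]'

```text
clock: 6.08
eef_pos: [628.1, -130.6, 89.6]
eef_rot: [3.141, -0.002, -0.046]
wrist_force: [0.4, 0.2, 5.2]
finger_gap: 0.8
finger_force: 1.9
```

```bash
python3 - <<'E'
from h import *
p,d,i=cam("side"); P=pts(d,i)
for v in range(156,174,2): print(v,P[v,243].round(),p[v,243])
print(manip.read_state()["wrist_force"])
E
```

```text
156 [ 626. -119.  133.] [46 46 47]
158 [ 626. -118.  129.] [45 46 46]
160 [ 626. -117.  124.] [45 47 47]
162 [ 627. -118.  118.] [44 45 47]
164 [ 627. -117.  113.] [42 42 44]
166 [ 629. -126.  100.] [42 40 26]
168 [ 629. -122.   98.] [12 12  1]
170 [ 628. -115.   99.] [71 71 17]
172 [479. 706. 853.] [82 82 20]
[1.02628754 0.46758593 4.636513  ]
```

Contact at about 5 N. I'll press in further in small steps.

Request:
step_arm --series '[0,0,-1,0,1,0,0,-1,0,1,0,0,0,0,1]'

```text
clock: 6.5
eef_pos: [628.0, -130.6, 87.4]
eef_rot: [3.141, -0.001, -0.046]
wrist_force: [1.2, 0.1, 5.2]
finger_gap: 0.3
finger_force: 2.0
```

Request:
step_arm --series '[0,0,-1,0,1,0,0,-1,0,1,0,0,0,0,1]'

```text
clock: 6.88
eef_pos: [627.6, -130.6, 84.9]
eef_rot: [3.142, -0.0, -0.046]
wrist_force: [2.1, 0.6, 3.5]
finger_gap: 0.6
finger_force: 2.1
```

Request:
step_arm --series '[0,0,-1,0,1,0,0,0,0,1]'

```text
clock: 7.12
eef_pos: [627.6, -130.5, 84.0]
eef_rot: [3.142, -0.0, -0.046]
wrist_force: [1.6, -0.2, 4.4]
finger_gap: 0.5
finger_force: 2.1
```

Request:
step_arm --series '[0,0,-1,0,1,0,0,0,0,1]'

```text
clock: 7.38
eef_pos: [627.8, -130.6, 83.4]
eef_rot: [3.141, -0.001, -0.046]
wrist_force: [0.0, -0.6, 7.8]
finger_gap: 0.6
finger_force: 3.7
```

The force is rising towards the hard stop, so the catch should have let go. Retreating up and back.

Request:
step_arm --series '[-10,0,20,0,1,-35,0,40,0,1,-40,0,40,0,1,-40,0,30,0,1,-40,0,20,0,1,-40,0,10,0,1,-35,0,0,0,1,-10,0,0,0,1,0,0,0,0,1,0,0,0,0,1,0,0,0,0,1,0,0,0,0,1,0,0,0,0,1,0,0,0,0,1,0,0,0,0,1,0,0,0,0,1,0,0,0,0,1,0,0,0,0,1,0,0,0,0,1,0,0,0,0,1]'

```text
clock: 9.88
eef_pos: [377.6, -130.5, 242.9]
eef_rot: [3.142, 0.0, -0.046]
wrist_force: [0.7, -0.5, -0.1]
finger_gap: 0.3
finger_force: 0.0
```

Request:
step_arm --series '[0,0,0,0,1,0,0,0,0,1,0,0,0,0,1,0,0,0,0,1,0,0,0,0,1,0,0,0,0,1,0,0,0,0,1,0,0,0,0,1]'

```text
clock: 10.88
eef_pos: [377.6, -130.5, 242.9]
eef_rot: [-3.142, 0.0, -0.046]
wrist_force: [1.1, 0.8, -0.1]
finger_gap: 0.2
finger_force: 0.0
```

```bash
python3 - <<'E'
from h import *
p,d,i=cam("side"); cv2.imwrite("pics/side4.png",p)
s=manip.read_state();print(s["clock"],s["eef_pos"],s["wrist_force"])
E
```

```text
10.925 [ 377.57993229 -130.52172308  242.94591644] [ 0.77117417  0.08959773 -0.07662942]
```

View pics/side4.png

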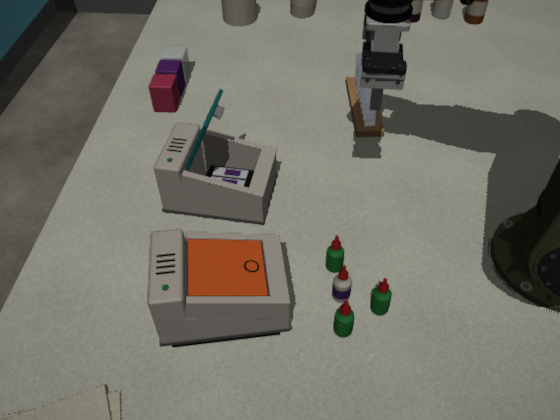

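The teal door stands open, with its top edge at (220,93). The orange door is shut, the white dropper is still at (342,287), and the robot is clear.

```bash
python3 -c "
from cell import manip
print(manip.sign_off())"
```

```text
the job is handed in; nothing more can be done
None
```

The teal door was pressed until its catch let go and swung open by itself; the last picture showed the orange door shut, the dropper standing in place and the arm clear, and the job is handed in.

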